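# Kick out the leg of a print stand and hold its frame upright

## Task

The tipping picture frame on the dark wooden plinth has to be held plumb while the stallkeeper pins its prints. First clear the red tin off the plinth and leave it standing in the shallow white tray, then flip the frame's red-footed kick leg over its centre until it is fully down on the far side, and only then take the round top rail between the fingers and raise the frame upright. Finish while still gripping the rail and holding the frame upright (it will not stay upright by itself), leaving the brush pot, hand stamp and incense box alone.

Things in the scene. Friction and masses are not known exactly. Their poses are not given: they have to be found in the camera images.
- plinth: Dark wooden plinth, fixed to the table, 270 x 270 x 20 mm thick. Origin at table height directly below the frame's axle, midway between the stiles; the board reaches from -110 to +160 mm in its own x and in its own y. Its x points from the robot's side to the far side (turned by a yaw of up to 0.3 rad), y is along the axle, z up. Two steel posts with rubber tips (6 mm radius, 90 mm high, 31 mm to -x of the axle, at y = +-80 mm) stop the frame on the robot's side.
- axle (a point): Mid-point of the frame's axle, 45 mm above the table, axes as the plinth's.
- frame (a joint): Tip angle of the picture frame about the axle, rad. 0 = upright (plumb); negative = leaning towards the plinth's -x (robot's side), where it rests on its stop at -0.32 at the start; positive = leaning to +x. It falls by its own weight (0.9 kg, centre of mass about 110 mm above the axle) to whichever side it leans. With the leg down it comes to rest on the leg's foot at about +0.16.
- rail_mid (a point): Middle of the frame's round light-wood top rail: 20 mm diameter, 182 mm long along the axle direction, centre 205 mm from the axle. It moves with the frame and its axes are the frame's (x across the frame, y along the rail, z up the frame). Below the rail is an open gap of 27 mm, then the picture panel (14 mm thick at its upper edge, 140 mm wide) between two stiles 18 mm thick (x) and 22 mm wide at y = +-80 mm.
- leg (a joint): Angle of the kick leg about its hub relative to the frame, rad. 0 = folded, pointing up along the frame (at the start); it grows as the leg swings over to the plinth's +x side; 2.4 = stop, fully down with the foot pointing down and out. An over-centre spring pushes it back to 0 below about 0.9 and on to 2.4 beyond; turning it takes 0.1 to 0.15 N m. A small brass and dark steel spring strut sits between hub and stile.
- leg_hub (a point): Pivot of the kick leg, on the +y side of the frame: 110 mm up the frame from the axle, and 120 mm to +y of the frame's middle (29 mm beyond the rail's end). Axis along y. The hub is 12 to 14 mm in radius.
- leg_foot (a point): Centre of the leg's red ball foot (18 mm diameter), 149 mm from the hub along the straight aluminium leg (12 mm diameter). Moves with the leg; its z axis points from hub to foot.
- tin_mid (a point): Centre (half-way up) of the loose red tin with brass lid and yellow band, 48 mm diameter, 85 mm high, about 0.15 kg, z along its axis. At the start it stands on the plinth where the leg comes down.
- tray: Fixed shallow white tray, 140 x 140 x 24 mm high outside, walls 6 mm thick, floor 6 mm thick; origin at the centre of its underside, z up.
- brushpot_mid (a point): Bystander: blue ceramic brush pot, 56 mm diameter, 90 mm high, brushes standing in it to 175 mm; point at the pot's centre, 45 mm above its base.
- stamp_mid (a point): Bystander: wooden hand stamp, 60 x 50 x 25 mm block with a knob to 65 mm height; point 30 mm above its base.
- incense_box_mid (a point): Bystander: yellow and red incense box, 45 x 70 x 50 mm high; point at its centre.

How it is judged:
On the way, in this order (a step that is already met when the one before it is completed fails the run):
1. the tin stands released in the tray (x of tin_mid in the frame of tray between -0.06 and 0.06 m and y of tin_mid in the frame of tray between -0.06 and 0.06 m and height (world z) of tin_mid below 0.055 m and angle between tin_mid's own z axis and vertical below 0.15 rad and contact force between the fingers and tin below 0.1 N), for 0.2 s.
2. the kick leg is fully down (value of joint leg above 2.25 rad), for 0.2 s.
3. the frame is upright and gripped (value of joint frame between -0.08 and 0.08 rad and contact force between the fingers and frame above 2 N), for 0.3 s.
At the end, for the whole second after the job is handed in: Fingers grip the rail (over 2 N, within 100 mm of its middle, off the leg) and hold the frame still within 0.08 rad of upright; the leg is within 0.15 rad of fully down; the tin stands (within 0.15 rad) in the tray; each bystander is within 30 mm of its start (all of step 3 and velocity of joint frame between -0.1 and 0.1 rad/s and contact force between the fingers and leg below 0.5 N and distance between the grasp point and rail_mid below 0.1 m and value of joint leg above 2.25 rad and x of tin_mid in the frame of tray between -0.06 and 0.06 m and y of tin_mid in the frame of tray between -0.06 and 0.06 m and height (world z) of tin_mid below 0.055 m and angle between tin_mid's own z axis and vertical below 0.15 rad and distance of each of brushpot_mid, stamp_mid, incense_box_mid from where it was at the start of the episode below 0.03 m); the arm keeps its last pose, push and grip.
It fails at once if a bystander is knocked about (moved 30 mm or more) (distance of any of brushpot_mid, stamp_mid, incense_box_mid from where it was at the start of the episode above 0.03 m).
It also fails if it takes over 64 s, if anything falls off the work surface, if the arm or the gripper's body presses on something with over 40 N, if the wrist force passes 120 N, or if a joint passes its speed limit or range.

## Robot

A 6-joint arm with a two-finger parallel gripper is mounted at the origin on the work surface. World frame = base frame: x ahead of the robot, y to its left, z up, the work surface at z = 0. Lengths are in m, angles in rad, forces in N, time in s.
With the tool pointing down it reaches from about 0.35 to 0.775 m from the base axis. Payload 7.3 kg.
Tool frame: the origin (TCP) lies on the mounting face of the last link; the fingertips stand 178 mm ahead of it and the grasp point (between the pads) lies 159 mm ahead of it (robot.tcp_to_tips is the distance from the TCP to the fingertips, in m); z points along the fingers, y is the direction in which the jaws open and shut (so a half turn about z gives the same grasp; the last joint's range is limited). The gripper opens to 92 mm and grips with 3 to 60 N. Pads are 19 mm wide; open, the fingers measure 130 mm over their backs; the gripper's body (75 mm by 190 mm) begins 47 mm behind the grasp point.
Start: joints at [-1.332, 0.342, 1.524, -0, 1.275, -0.146], TCP at [0.197, -0.487, 0.405] pointing down, gripper open.
Joint ranges: [-2.53, 2.53], [-0.77, 2.02], [0.04, 2.7], [-1, 4.14], [0.28, 2.66], [-3.11, 3.11]. Speed limits (rad/s): [2.57, 2.57, 3.14, 3.14, 3.14, 3.14].

## Interface

Orientations are given as [roll, pitch, yaw] about the fixed x, y, z axes, in that order (R = Rz(yaw) Ry(pitch) Rx(roll)).
In Python, from cell import robot, viewer gives the robot as it stands.
- The arm moves only by the shell command python3 -m creep 'ROWS' [OPENING] [FORCE]. ROWS is JSON, a list that holds one entry, the list of rows, each a list of 6 numbers: the shift along the world's x, y, z in mm, then the turn, a rotation vector about the world's x, y, z in degrees. A call has 1 to 5 rows; each row shifts and turns the pose as measured when the row begins; what a row does not reach is not made up. A row lasts 1/12 s, in which the tool goes at most 41.7 mm and 7.16 degrees, less where a joint would pass 70% of its speed; a pose out of reach is approached as far as the arm can. A call with a gripper value outside its range is refused whole. OPENING is the closure, from -1 (fully open) to 1 (shut), set as the call begins (- or left out, the last holds). The fingers move at their own pace and stop on an object; FORCE is the grip in N (left out, the last holds). Time passes only in rows, so rows that do not move let the fingers close. It gives the time, the measured TCP pose, the force and the opening at its end, in the units of the state.
- robot.observe(): the state, without advancing time (a new reading comes with each control period).
- viewer.read_camera(name): name is "scene" or "top" or "wrist"; returns the picture (384x512x3 uint8, blue, green, red); there is no depth.
- viewer.camera_model(name): a dict with "fx", "fy", "cx", "cy" (pixels), "k1" (the pictures are not rectified: a ray, as slopes to the right and down, at radius r is drawn at 1 + k1 r^2 times it, then the intrinsics apply), "pose" (4x4, takes a point from camera to world coordinates); the wrist camera has in their place "mount" (4x4, takes a point from camera to tool coordinates, whose origin is the TCP and whose axes are the flange's). Camera axes: x right, y up, looking along -z (the intrinsics and any distortion apply to the point x, -y, -z); pixel columns grow to the right and rows downward; lengths in m; the calibration is good to about 2 mm. A picture is of the moment at which its call begins: read the wrist's pose just before it. camera_model takes no time and is no camera call.
- robot.hand_in(): hands the job in, once; it reports no verdict.
The state is a dict: "time": time; "qpos": joint angles; "qvel": joint speeds; "joint_efforts": joint torques, N m; "tool_pos": TCP position; "tool_rot": TCP orientation; "contact_force": force on the tool from outside, world axes, zero at the start; "torque": the same for the moment, N m; "opening": finger opening in m.
Only numpy, scipy, OpenCV 4.12 (cv2) and the standard library are available. Lean on these libraries where they do the work, as an engineer would, in place of code of your own. Each camera call takes 0.05 s, during which the arm holds its last target. There are 200 camera calls.

## Working session

There is one attempt and no reset: what is moved stays moved. The work goes in short steps, Python scripts to look and compute and a shell command to move; the robot and the scene stay as the last step left them, time stands still between calls to the robot, and variables do not carry over. Pictures are saved under pics/ and viewed, about 8 in all and at most 12, crops included, and the job is handed in when it is done.

```bash
mkdir -p pics; ls; cat > h.py <<'E'
import numpy as np, cv2
from cell import robot, viewer
from scipy.spatial.transform import Rotation as R
def model(n, st=None):
    m=viewer.camera_model(n)
    if n=='wrist':
        st=st or robot.observe(); T=np.eye(4); T[:3,:3]=R.from_euler('xyz',st['tool_rot']).as_matrix(); T[:3,3]=st['tool_pos']
        m['pose']=T@np.array(m['mount'])
    m['pose']=np.array(m['pose']); return m
def ray(m,u,v):
    K=np.array([[m['fx'],0,m['cx']],[0,m['fy'],m['cy']],[0,0,1.]])
    x,y=cv2.undistortPoints(np.array([[[u,v]]],float),K,np.array([m['k1'],0,0,0,0.]))[0,0]
    return m['pose'][:3,3], m['pose'][:3,:3]@np.array([x,-y,-1.])
def onz(m,u,v,z):
    o,d=ray(m,u,v); return o+d*(z-o[2])/d[2]
def proj(m,p):
    q=np.linalg.inv(m['pose'])@np.append(p,1); K=np.array([[m['fx'],0,m['cx']],[0,m['fy'],m['cy']],[0,0,1.]])
    c=np.array([[q[0],-q[1],-q[2]]]); return cv2.projectPoints(c,np.zeros(3),np.zeros(3),K,np.array([m['k1'],0,0,0,0.]))[0].ravel()
def tri(rays):
    A=np.zeros((3,3));b=np.zeros(3)
    for o,d in rays:
        d=d/np.linalg.norm(d);P=np.eye(3)-d[:,None]*d;A+=P;b+=P@o
    return np.linalg.solve(A,b)
E
python3 - <<'E'
from h import *
import json
for n in('scene','top'):
    cv2.imwrite(f'pics/{n}0.png',viewer.read_camera(n)); m=model(n); print(n,{k:np.round(v,3).tolist() for k,v in m.items()})
print(robot.observe()); print(viewer.camera_model('wrist'))
E
```

```text
pics
scene {'fx': 497.763, 'fy': 497.763, 'cx': 256.825, 'cy': 196.017, 'k1': -0.089, 'pose': [[-0.766, -0.394, 0.508, 1.347], [0.643, -0.465, 0.608, 0.934], [-0.003, 0.793, 0.61, 1.196], [0.0, 0.0, 0.0, 1.0]]}
top {'fx': 491.627, 'fy': 491.627, 'cx': 258.594, 'cy': 192.38, 'k1': 0.067, 'pose': [[-0.008, 0.994, -0.11, 0.318], [-1.0, -0.01, -0.013, -0.068], [-0.014, 0.11, 0.994, 1.736], [0.0, 0.0, 0.0, 1.0]]}
{'time': 0.1, 'qpos': array([-1.33203020e+00,  3.42637139e-01,  1.52487962e+00, -9.50930816e-06,
        1.27540497e+00, -1.45983732e-01]), 'qvel': array([ 0.00052736, -0.00049074, -0.00315784, -0.00247656,  0.00111631,
       -0.00053946]), 'joint_efforts': array([ 1.89518978e-03, -4.32002091e+01, -2.44695479e+01,  7.18635530e-02,
        5.25755086e-02, -4.40555232e-05]), 'tool_pos': array([ 0.19704751, -0.48649783,  0.40413718]), 'tool_rot': array([-3.14027640e+00, -1.84337152e-04,  3.84752513e-01]), 'contact_force': array([-0.02328294, -0.75798232,  0.2329939 ]), 'torque': array([-0.00481579,  0.07305256,  0.03967647]), 'opening': 0.09177269654618633}
{'fx': 271.1535522579177, 'fy': 271.1535522579177, 'cx': 256.421792833462, 'cy': 193.78864233617531, 'k1': -0.029343274105933945, 'mount': array([[-3.20458611e-04,  9.55435496e-01,  2.95199780e-01,
         7.96390297e-02],
       [ 9.99999837e-01,  4.45567020e-04, -3.56544941e-04,
         9.67573882e-05],
       [-4.72186978e-04,  2.95199617e-01, -9.55435483e-01,
         1.95042331e-02],
       [ 0.00000000e+00,  0.00000000e+00,  0.00000000e+00,
         1.00000000e+00]])}
```

View pics/scene0.png

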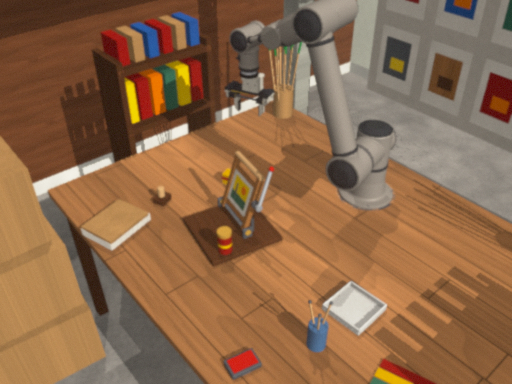

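View pics/top0.png

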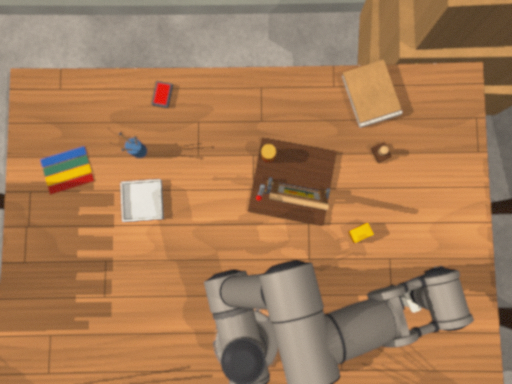

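The overview shows the plinth around top (293,181), the tin lid at (269,151), the tray at (141,200), the light rail near (300,200), and the red foot at (259,198). Next I measure these with masks.

```bash
python3 - <<'E'
from h import *
t=cv2.imread('pics/top0.png'); s=cv2.imread('pics/scene0.png'); mt,ms=model('top'),model('scene')
h=cv2.cvtColor(t,cv2.COLOR_BGR2HSV).astype(int); hs=cv2.cvtColor(s,cv2.COLOR_BGR2HSV).astype(int)
def comps(mask,box,name):
    M=np.zeros(mask.shape,np.uint8); x0,y0,x1,y1=box; M[y0:y1,x0:x1]=mask[y0:y1,x0:x1]
    n,l,st,c=cv2.connectedComponentsWithStats(M)
    out=[(st[i,4],c[i].round(1).tolist(),st[i,:4].tolist()) for i in range(1,n) if st[i,4]>6]; out.sort(reverse=True); print(name,out[:3]); 
    return out[0][1],(l==1+np.argmax(st[1:,4])).astype(np.uint8)
c,_=comps((h[...,1]>150)&(h[...,2]>120)&(abs(h[...,0]-23)<8),(255,138,285,165),'tin lid'); print(onz(mt,*c,.105))
c,M=comps((h[...,1]<60)&(h[...,2]>130),(110,170,175,230),'tray'); r=cv2.minAreaRect(cv2.findContours(M,0,1)[0][0]); print(r)
for p in cv2.boxPoints(r): print(onz(mt,*p,.024))
print('trayc',onz(mt,*r[0],.024))
c,M=comps((h[...,2]<105),(235,130,345,230),'plinth'); cn=max(cv2.findContours(M,0,1)[0],key=len); r=cv2.minAreaRect(cn)
P=[onz(mt,*p,.02) for p in cv2.boxPoints(r)]
for p in P: print(p)
for i in range(4): print('side',np.linalg.norm(P[i]-P[i-1]), np.degrees(np.arctan2(*(P[i]-P[i-1])[1::-1])))
cf,_=comps((h[...,1]>180)&(h[...,2]>120)&((h[...,0]<6)|(h[...,0]>174)),(250,185,270,210),'foot top')
cf2,_=comps((hs[...,1]>150)&(hs[...,2]>120)&((hs[...,0]<6)|(hs[...,0]>174)),(260,155,280,185),'foot scene')
print('foot',tri([ray(mt,*cf),ray(ms,*cf2)]))
big=np.hstack([cv2.resize(t[125:235,235:345],(400,400),interpolation=2),cv2.resize(s[145:265,175:295],(400,400),interpolation=2)]); cv2.imwrite('pics/z.png',big)
E
```

```text
tin lid [(np.int32(213), [268.1, 150.8], [260, 143, 17, 17])]
[ 0.63971811 -0.0800036   0.105     ]
tray [(np.int32(1623), [141.4, 200.1], [121, 179, 42, 43])]
((141.443115234375, 200.0327606201172), (40.16586685180664, 41.16413879394531), 86.633544921875)
[0.55228853 0.44118681 0.024     ]
[0.55954402 0.29761852 0.024     ]
[0.41846138 0.28741215 0.024     ]
[0.41155157 0.4297014  0.024     ]
trayc [0.48513213 0.36411751 0.024     ]
plinth [(np.int32(1157), [291.9, 182.0], [254, 164, 76, 39]), (np.int32(602), [290.8, 155.9], [266, 144, 49, 24]), (np.int32(376), [299.3, 214.4], [275, 207, 41, 16])]
[ 0.50446897 -0.02529375  0.02      ]
[ 0.61541009 -0.03871712  0.02      ]
[ 0.58203481 -0.30084164  0.02      ]
[ 0.47191327 -0.28574556  0.02      ]
side 0.26247860470058654 82.87515234724339
side 0.11175025037460273 -6.898992739910175
side 0.2642407431499374 -97.25620115683122
side 0.11115144661308937 172.1942272105029
foot top [(np.int32(26), [258.3, 197.9], [256, 196, 6, 5])]
foot scene [(np.int32(18), [271.2, 168.7], [269, 167, 5, 5])]
foot [ 0.46305439 -0.04907524  0.28958013]
```

View pics/z.png

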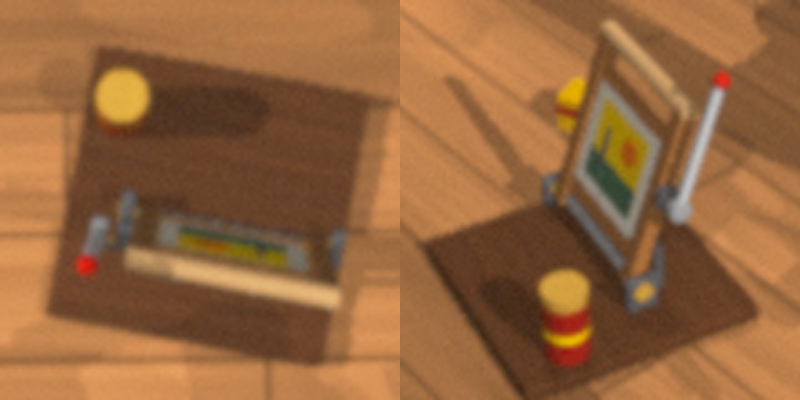

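Crop: plinth corners are at (100,48), (48,313), (322,365), (372,98). The rail runs (128,258)–(335,298), and the tin stands alone at +x,+y.

```bash
python3 - <<'E'
from h import *
mt,ms=model('top'),model('scene')
L=lambda u,v:(235+u/400*110-.4,125+v/400*110-.4)
C=[onz(mt,*L(*p),.02) for p in [(100,48),(48,313),(322,365),(372,98)]]
loc=np.array([[160,160],[-110,160],[-110,-110],[160,-110]])/1000
W=np.array(C)[:,:2]; lm=loc.mean(0); wm=W.mean(0)
a=np.arctan2(*[ (np.cross(loc-lm,W-wm)).sum(), ((loc-lm)*(W-wm)).sum()])
Rm=np.array([[np.cos(a),-np.sin(a)],[np.sin(a),np.cos(a)]]); o=wm-Rm@lm
print('yaw',a,'origin',o,'res',(loc@Rm.T+o-W).round(4).tolist())
def pl(p): return Rm.T@(np.array(p)[:2]-o)
def wd(x,y): return Rm@[x,y]+o
th=-.32
e=[onz(mt,*L(*p),.045+.205*np.cos(th)) for p in[(128,260),(338,298)]]
print('rail ends local',[pl(p).round(4) for p in e], 'expect x',.205*np.sin(th))
print('foot local',pl([.463,-.049]),'expect',(.110+.149)*np.sin(th),.120, 'z',.045+.259*np.cos(th))
print('tin local',pl([.6397,-.08]))
s=np.array([[175+160/400*120*1.0,0]])
print('rail upright',wd(0,0),'foot pos',wd(.259*np.sin(th),.12),'hub',wd(.11*np.sin(th),.12))
E
```

```text
yaw -0.19975972527009747 origin [ 0.51840468 -0.18446675] res [[0.0034, 0.0004], [-0.0022, 0.0016], [-0.0037, -0.0012], [0.0025, -0.0007]]
rail ends local [array([-0.0652,  0.0905]), array([-0.0634, -0.088 ])] expect x -0.06448614492630414
foot local [-0.08118411  0.12177874] expect -0.0814727391995745 0.12 z 0.29085197328335216
tin local [0.09815353 0.12645845]
rail upright [ 0.51840468 -0.18446675] foot pos [ 0.46236415 -0.05068609] hub [ 0.50830252 -0.05998677]<stdin>:7: DeprecationWarning: Arrays of 2-dimensional vectors are deprecated. Use arrays of 3-dimensional vectors instead. (deprecated in NumPy 2.0)
```

Everything agrees: yaw is −0.20, the origin is (0.518, −0.184), and the rail and foot match the expected geometry. I go above the tin, high over the frame, with the jaws along the axle.

```bash
python3 -m creep '[[[0,0,38,0,0,-6.7],[0,0,38,0,0,-6.7],[0,0,38,0,0,-6.7],[25,20,10,0,0,-6.7],[28,25,0,0,0,-6.7]]]' -1 20
python3 -m creep '[[[29,27,0,0,0,0],[29,27,0,0,0,0],[29,27,0,0,0,0],[29,27,0,0,0,0],[29,27,0,0,0,0]]]'
python3 -m creep '[[[29,27,0,0,0,0],[29,27,0,0,0,0],[29,27,0,0,0,0],[29,27,0,0,0,0],[29,27,0,0,0,0]]]'
```

```text
time: 0.52
tool_pos: [0.2465, -0.443, 0.5278]
tool_rot: [-3.127, -0.002, -0.225]
contact_force: [-0.2, -0.3, -0.1]
opening: 0.0919
time: 0.93
tool_pos: [0.395, -0.3026, 0.5284]
tool_rot: [-3.129, -0.003, -0.239]
contact_force: [0.2, -0.9, 0.1]
opening: 0.092
time: 1.35
tool_pos: [0.5455, -0.1587, 0.5272]
tool_rot: [-3.128, -0.0, -0.24]
contact_force: [1.0, -1.2, -0.3]
opening: 0.0919
```

```bash
python3 -m creep '[[[30,26,0,-0.8,0,2.3],[30,26,0,0,0,0],[30,26,0,0,0,0],[4,1,-38,0,0,0],[0,0,-38,0,0,0]]]'
python3 -m creep '[[[0,0,-38,0,0,0],[0,0,0,0,0,0]]]'
python3 - <<'E'
from h import *
st=robot.observe(); im=viewer.read_camera('wrist'); cv2.imwrite('pics/w1.png',im); m=model('wrist',st)
print(st['tool_pos'],st['tool_rot']); print('expected tin px',proj(m,[.64,-.08,.105]))
h=cv2.cvtColor(im,cv2.COLOR_BGR2HSV).astype(int)
M=((abs(h[...,0]-23)<8)&(h[...,1]>140)&(h[...,2]>120)).astype(np.uint8)
n,l,s,c=cv2.connectedComponentsWithStats(M)
for i in range(1,n):
    if s[i,4]>150: print(s[i],c[i],onz(m,*c[i],.105))
E
```

```text
time: 1.77
tool_pos: [0.6488, -0.0676, 0.4563]
tool_rot: [-3.141, -0.023, -0.188]
contact_force: [0.1, -0.3, -1.8]
opening: 0.0917
time: 1.93
tool_pos: [0.6488, -0.0652, 0.4081]
tool_rot: [-3.14, -0.01, -0.185]
contact_force: [-1.0, 0.1, -2.1]
opening: 0.0916
[ 0.64882398 -0.06519111  0.40813395] [-3.14027054 -0.00987845 -0.18505812]
expected tin px [271.18326411 194.8177356 ]
[ 249  164   46   54 1743] [271.12794033 192.82903041] [ 0.64225007 -0.08032445  0.105     ]
[335 301  24  15 271] [345.83394834 307.50184502] [ 0.4761129 -0.1476699  0.105    ]
```

View pics/w1.png

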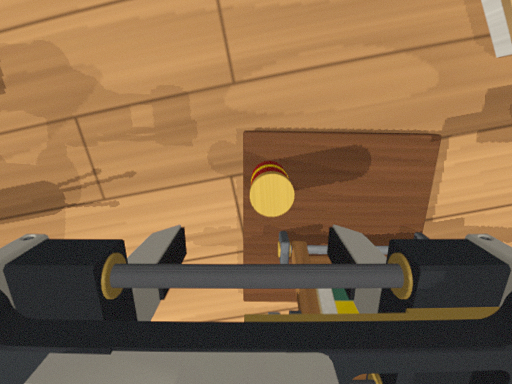

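The wrist view shows the tin lid at (271,193), matching the estimate to within 2 mm. I centre over it, descend and close.

```bash
python3 -m creep '[[[-8,-15,-20,0,0.5,-0.8],[0,0,-37,0,0,0],[0,0,-37,0,0,0],[0,0,-37,0,0,0],[0,0,-20,0,0,0]]]'
python3 -m creep '[[[0,0,0,0,0,0]]]'
```

```text
time: 2.4
tool_pos: [0.645, -0.0835, 0.278]
tool_rot: [3.14, -0.04, -0.201]
contact_force: [-0.7, -0.4, 0.5]
opening: 0.0919
time: 2.48
tool_pos: [0.6448, -0.0841, 0.2764]
tool_rot: [3.14, -0.036, -0.202]
contact_force: [-0.5, -0.2, -0.3]
opening: 0.0917
```

```bash
python3 -m creep '[[[-2,2,-20,0,2,0],[-1,1,-17,0,0,0],[0,0,0,0,0,0]]]'
```

```text
time: 2.73
tool_pos: [0.6453, -0.0832, 0.2484]
tool_rot: [3.132, -0.014, -0.204]
contact_force: [-0.7, -0.8, -0.8]
opening: 0.0916
```

```bash
python3 -m creep '[[[-7,5,-9,0.5,1,0],[-2,1,0,0,0,0]]]'
python3 -m creep '[[[0,0,0,0,0,0],[0,0,0,0,0,0],[0,0,0,0,0,0],[0,0,0,0,0,0],[0,0,0,0,0,0]]]' 1 20
```

```text
time: 2.9
tool_pos: [0.6379, -0.0779, 0.2445]
tool_rot: [3.137, -0.001, -0.205]
contact_force: [-0.3, 1.2, 0.2]
opening: 0.0919
time: 3.32
tool_pos: [0.6392, -0.078, 0.2519]
tool_rot: [3.137, -0.012, -0.205]
contact_force: [-0.4, -0.2, -0.4]
opening: 0.0626
```

```bash
python3 -m creep '[[[0,0,-12,0,0.5,0],[0,0,-2,0,0,0],[0,0,-1,0,0,0],[0,0,-1,0,0,0],[0,0,-1,0,0,0]]]'
```

```text
time: 3.73
tool_pos: [0.6396, -0.0784, 0.2379]
tool_rot: [3.134, -0.006, -0.205]
contact_force: [-3.4, 0.1, 9.2]
opening: 0.0477
```

```bash
python3 -m creep '[[[0,0,25,0,0,0],[0,0,35,0,0,0],[0,0,35,0,0,0],[-5,20,20,0,0,0],[-12,34,0,0,0,0]]]'
python3 -m creep '[[[-12,35,0,0,0,0],[-12,35,0,0,0,0],[-12,35,0,0,0,0],[-12,35,0,0,0,0],[-12,35,0,0,0,0]]]'
python3 -m creep '[[[-12,35,0,0,0,0],[-12,35,0,0,0,0],[-12,35,0,0,0,0],[-12,35,0,0,0,0],[-12,35,0,0,0,0]]]'
```

```text
time: 4.15
tool_pos: [0.6218, -0.0286, 0.3506]
tool_rot: [3.133, 0.005, -0.212]
contact_force: [0.5, 1.3, -1.2]
opening: 0.0478
time: 4.57
tool_pos: [0.5587, 0.1505, 0.3491]
tool_rot: [3.132, 0.006, -0.219]
contact_force: [1.3, -0.2, -1.8]
opening: 0.0477
time: 4.98
tool_pos: [0.4936, 0.3334, 0.3449]
tool_rot: [3.128, 0.012, -0.22]
contact_force: [1.4, 1.0, -1.2]
opening: 0.0479
```

```bash
python3 -m creep '[[[-6,22,-5,0.8,-0.6,0],[-2,5,-25,0,0,0],[0,2,-30,0,0,0],[0,0,-20,0,0,0],[0,0,0,0,0,0]]]'
python3 -m creep '[[[0,0,0,0,0,0]]]'
python3 - <<'E'
from h import *
st=robot.observe();print(st['tool_pos'],st['tool_rot']);cv2.imwrite('pics/t2.png',viewer.read_camera('top'))
E
```

```text
time: 5.4
tool_pos: [0.4792, 0.3729, 0.2597]
tool_rot: [-3.137, 0.008, -0.208]
contact_force: [-1.1, -0.5, -1.7]
opening: 0.0477
time: 5.48
tool_pos: [0.479, 0.373, 0.2586]
tool_rot: [-3.139, 0.01, -0.207]
contact_force: [0.2, -0.0, -2.0]
opening: 0.0477
[0.47896212 0.37295875 0.25863448] [-3.13891661  0.00971777 -0.20730197]
```

Good, within 10 mm of the tray centre. I lower until contact, then release.

```bash
python3 -m creep '[[[3,-4,-18,0,-0.5,0],[1,-2,-8,0,0,0],[0,0,-5,0,0,0],[0,0,-2,0,0,0]]]'
```

```text
time: 5.87
tool_pos: [0.4851, 0.3664, 0.2296]
tool_rot: [-3.132, -0.004, -0.21]
contact_force: [0.6, 0.3, -2.1]
opening: 0.0476
```

```bash
python3 -m creep '[[[0,0,-4,-0.5,0,0],[0,0,-2,0,0,0],[0,0,-2,0,0,0]]]'
```

```text
time: 6.12
tool_pos: [0.4861, 0.3665, 0.2237]
tool_rot: [-3.139, -0.009, -0.21]
contact_force: [-2.7, -0.4, 16.1]
opening: 0.0479
```

```bash
python3 -m creep '[[[0,0,1,0,0,0]]]'
python3 -m creep '[[[0,0,0,0,0,0],[0,0,0,0,0,0],[0,0,0,0,0,0],[0,0,0,0,0,0],[0,0,0,0,0,0]]]' -1
python3 -m creep '[[[0,0,25,0,0,0],[0,0,35,0,0,0],[0,0,35,0,0,0],[0,0,35,0,0,0],[0,0,35,0,0,0]]]'
python3 - <<'E'
from h import *
st=robot.observe();im=viewer.read_camera('wrist');m=model('wrist',st);print(st['tool_pos'],st['tool_rot'])
h=cv2.cvtColor(im,cv2.COLOR_BGR2HSV).astype(int)
M=((abs(h[...,0]-23)<8)&(h[...,1]>140)&(h[...,2]>120)).astype(np.uint8)
n,l,s,c=cv2.connectedComponentsWithStats(M)
for i in range(1,n):
    if s[i,4]>150: print(s[i],c[i],onz(m,*c[i],.091))
cv2.imwrite('pics/w2.png',im)
E
```

```text
time: 6.2
tool_pos: [0.4861, 0.3666, 0.225]
tool_rot: [-3.139, -0.009, -0.21]
contact_force: [0.0, -0.5, -2.7]
opening: 0.0479
time: 6.62
tool_pos: [0.4866, 0.3673, 0.2272]
tool_rot: [-3.136, -0.012, -0.21]
contact_force: [-0.6, -0.1, 0.2]
opening: 0.0763
time: 7.03
tool_pos: [0.4838, 0.3655, 0.3883]
tool_rot: [3.133, 0.004, -0.21]
contact_force: [1.1, -0.0, -0.6]
opening: 0.0919
[0.48375378 0.36553121 0.3882586 ] [ 3.13335312  0.0035458  -0.2102357 ]
[   0   99  100   82 2922] [ 47.29123888 139.01060917] [0.57870812 0.56050678 0.091     ]
[ 230  162   45   44 1581] [251.84503479 183.63377609] [0.48833465 0.36658793 0.091     ]
```

View pics/w2.png

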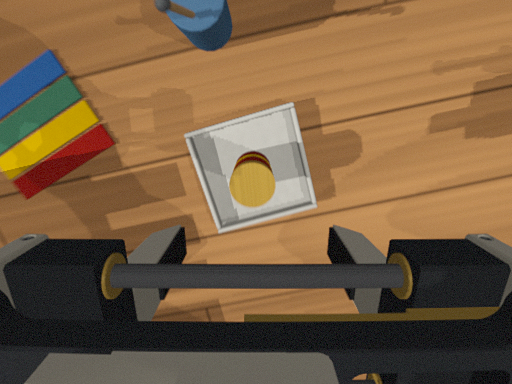

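The tin stands free in the tray (lid at (252,184), about 3 mm from centre). Now I close the fingers and go behind the leg foot, at local (−0.13, 0.125) with tip height 0.272: TCP (0.4155, −0.036, 0.450).

```bash
python3 -m creep '[[[-10,-10,25,0.5,0,0.5],[-15,-38,15,0,0,0],[-15,-38,15,0,0,0],[-15,-38,7,0,0,0],[-13,-38,0,0,0,0]]]' 1
python3 -m creep '[[[0,-38,0,0,0,0],[0,-38,0,0,0,0],[0,-38,0,0,0,0],[0,-38,0,0,0,0],[0,-38,0,0,0,0]]]'
```

```text
time: 7.5
tool_pos: [0.4155, 0.2064, 0.4626]
tool_rot: [-3.125, -0.013, -0.193]
contact_force: [0.9, -0.9, 0.9]
opening: 0.0626
time: 7.92
tool_pos: [0.4093, 0.0092, 0.4647]
tool_rot: [-3.123, -0.02, -0.188]
contact_force: [0.8, -0.6, -0.8]
opening: 0.03
```

```bash
python3 -m creep '[[[1,-30,-3,-1,1,-0.5],[1,-10,-3,0,0,0],[0,0,0,0,0,0]]]'
python3 -m creep '[[[2,-4,-6,0,0,0],[0,0,0,0,0,0],[0,0,0,0,0,0],[0,0,0,0,0,0]]]'
```

```text
time: 8.17
tool_pos: [0.4101, -0.0384, 0.4589]
tool_rot: [3.136, -0.009, -0.204]
contact_force: [-0.6, -0.2, -0.7]
opening: 0.0098
time: 8.5
tool_pos: [0.4122, -0.0412, 0.4521]
tool_rot: [3.138, -0.008, -0.204]
contact_force: [0.4, 0.6, -0.3]
opening: 0.0008
```

```bash
python3 - <<'E'
from h import *
st=robot.observe();print(st['tool_pos'],st['tool_rot'],st['opening'])
s=viewer.read_camera('scene'); cv2.imwrite('pics/s3.png',cv2.resize(s[90:240,180:330],(600,600),interpolation=2))
E
```

```text
[ 0.41215002 -0.04120842  0.45212941] [ 3.13765691 -0.00847854 -0.20419887] 0.0008148938471990371
```

View pics/s3.png

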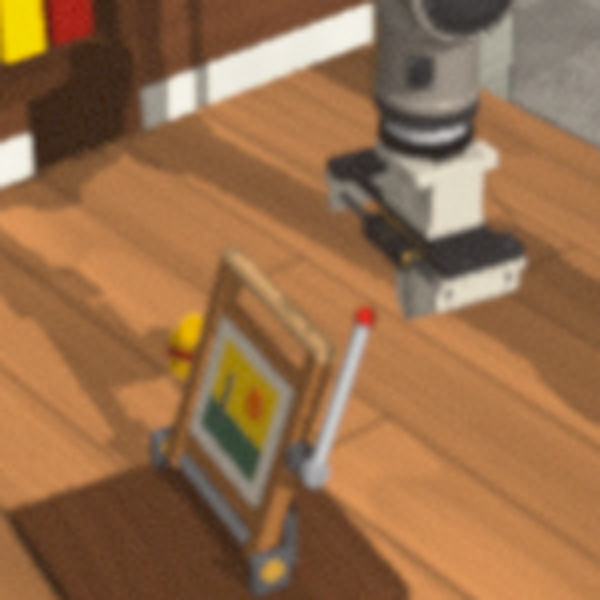

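Fingertips (410,305) are just behind the red foot (365,317), as planned. Pushing along local +x.

```bash
python3 -m creep '[[[11,3,-1,0,0,0],[15,-3,-1,0,0,0],[15,-3,-1,0,0,0],[15,-3,-1,0,0,0],[15,-3,-1,0,0,0]]]'
```

```text
time: 8.97
tool_pos: [0.4862, -0.0454, 0.4483]
tool_rot: [3.139, -0.011, -0.198]
contact_force: [-0.7, 0.2, 1.3]
opening: 0.0002
```

```bash
python3 -m creep '[[[15,-6,-2,0,0,0],[15,-4,-2,0,0,0],[15,-3,-2,0,0,0]]]'
cat > look.py <<'E'
from h import *
mt,ms=model('top'),model('scene'); o=np.array([.5184,-.1845]);a=-.2;Rm=np.array([[np.cos(a),-np.sin(a)],[np.sin(a),np.cos(a)]])
def foot():
    t,s=viewer.read_camera('top'),viewer.read_camera('scene'); out=[]
    for im,b in((t,(240,140,285,215)),(s,(215,150,290,270))):
        h=cv2.cvtColor(im,cv2.COLOR_BGR2HSV).astype(int); M=((h[...,1]>170)&(h[...,2]>110)&((h[...,0]<6)|(h[...,0]>174))).astype(np.uint8)
        Z=np.zeros_like(M);Z[b[1]:b[3],b[0]:b[2]]=M[b[1]:b[3],b[0]:b[2]]
        n,l,st,c=cv2.connectedComponentsWithStats(Z); L=[(int(st[i,4]),c[i].round(1).tolist()) for i in range(1,n) if st[i,4]>5]; print(L); out.append(max(L)[1] if L else None)
    if all(out):
        p=tri([ray(mt,*out[0]),ray(ms,*out[1])]); print('foot local',Rm.T@(p[:2]-o),p[2], 'reproj',proj(mt,p),proj(ms,p))
    return t,s
if __name__=='__main__':
    t,s=foot(); st=robot.observe(); g=Rm.T@(st['tool_pos'][:2]-o); print('tool local',g,'tip z',st['tool_pos'][2]-.178,st['time'])
    cv2.imwrite('pics/l.png',np.hstack([cv2.resize(t[125:235,235:345],(400,400),interpolation=2),cv2.resize(s[120:270,160:310],(400,400),interpolation=2)]))
E
python3 look.py
```

```text
time: 9.22
tool_pos: [0.5355, -0.0558, 0.4419]
tool_rot: [3.139, -0.011, -0.195]
contact_force: [0.3, -0.3, -0.4]
opening: 0.001
[]
[(10, [242.8, 178.5])]
tool local [-0.0081068   0.12938048] tip z 0.2630866143536134 9.3167
```

View pics/l.png

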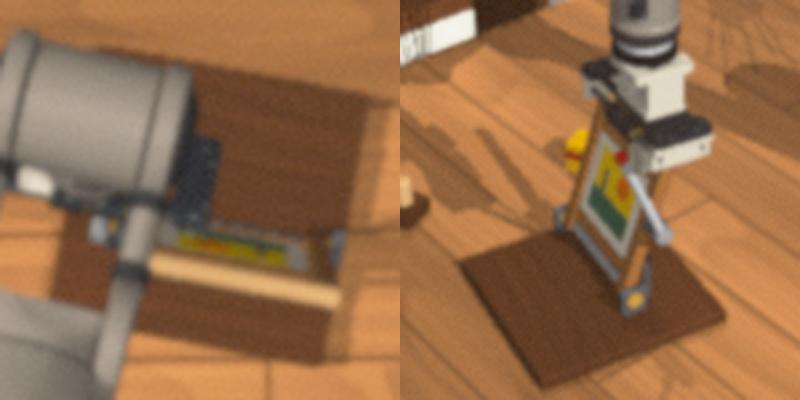

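```bash
python3 - <<'E'
from look import *
for b in(-.32,.0,.2,.3,.4,.5,.6): 
    l=[-.0346+.149*np.sin(b),.12]; print(b,proj(ms,[*(Rm@l+o),.149+.149*np.cos(b)]).round(1))
E
```

```text
-0.32 [271.4 168.2]
0.0 [258.6 170.3]
0.2 [250.4 173.6]
0.3 [246.3 175.9]
0.4 [242.4 178.4]
0.5 [238.6 181.3]
0.6 [235.1 184.5]
```

The frame is unmoved and the leg is at about 0.71 rad relative. Pushing on past the centre.

```bash
python3 -m creep '[[[13,-4,-6,0,0,0],[15,-3,-6,0,0,0],[15,-3,-6,0,0,0],[15,-3,-5,0,0,0],[15,-3,-5,0,0,0]]]'
python3 look.py
python3 - <<'E'
from look import *
for f,l_ in((-.32,2.4),(-.32,2.2),(.16,2.4)):
    b=f+l_; l=[.11*np.sin(f)+.149*np.sin(b),.12]; z=.045+.11*np.cos(f)+.149*np.cos(b); p=[*(Rm@l+o),z]; print(f,l_,l,z,proj(mt,p).round(1),proj(ms,p).round(1))
E
```

```text
time: 9.73
tool_pos: [0.61, -0.0676, 0.4138]
tool_rot: [3.14, -0.011, -0.19]
contact_force: [-0.4, -0.1, -0.0]
opening: 0.0005
[]
[(25, [218.6, 210.2])]
tool local [0.06709869 0.13255737] tip z 0.23448624065948936 9.8333
-0.32 2.4 [np.float64(0.095494492278847), 0.12] 0.07678106274124893 [269.8 153.5] [224.6 235.4]
-0.32 2.2 [np.float64(0.10733153127869476), 0.12] 0.10407517050115331 [270.5 148.6] [221.  230.4]
0.16 2.4 [np.float64(0.09937896275520892), 0.12] 0.029092273378739236 [269.9 155. ] [224.1 246.2]
```

```bash
python3 -m creep '[[[0,0,0,0,0,0],[0,0,0,0,0,0],[0,0,0,0,0,0]]]'
python3 look.py
```

```text
time: 10.08
tool_pos: [0.6091, -0.0663, 0.4129]
tool_rot: [3.141, -0.008, -0.189]
contact_force: [0.7, -0.1, -0.0]
opening: 0.0005
[]
[(18, [223.6, 236.9])]
tool local [0.06544166 0.13377338] tip z 0.23516367213013983 10.1833
```

The leg is fully down on the resting frame. Next I rise, turn 90° and move above the rail, opening the jaws: TCP (0.456, −0.172).

```bash
python3 -m creep '[[[0,0,36,0,0,0],[0,0,36,0,0,7],[0,0,36,0,0,7],[-12,-8,10,0,0,7],[-13,-9,0,0,0,7]]]' -1
python3 -m creep '[[[-13,-9,0,0,0,7],[-13,-9,0,0,0,7],[-13,-9,0,0,0,7],[-13,-9,0,0,0,7],[-13,-9,0,0,0,7]]]'
python3 -m creep '[[[-13,-9,0,0,0,7],[-13,-9,0,0,0,7],[-13,-9,0,0,0,7],[-13,-9,0,0,0,7],[0,0,0,0,0,0]]]'
```

```text
time: 10.6
tool_pos: [0.5813, -0.0816, 0.5352]
tool_rot: [3.136, -0.003, 0.312]
contact_force: [-0.6, -0.6, -0.6]
opening: 0.029
time: 11.02
tool_pos: [0.5105, -0.1268, 0.5405]
tool_rot: [3.129, -0.008, 0.935]
contact_force: [-0.4, 0.3, 0.2]
opening: 0.0625
time: 11.43
tool_pos: [0.4513, -0.1639, 0.5436]
tool_rot: [3.124, -0.006, 1.439]
contact_force: [0.0, -0.0, 0.6]
opening: 0.0911
```

```bash
python3 -m creep '[[[4,-7,-10,0,1,-4],[1,-1,-30,0,0,0],[0,0,-30,0,0,0],[0,0,-30,0,0,0],[0,0,0,0,0,0]]]'
python3 - <<'E'
from h import *
st=robot.observe();im=viewer.read_camera('wrist');m=model('wrist',st);print(st['tool_pos'],st['tool_rot'])
o=np.array([.5184,-.1845]);a=-.2;Rm=np.array([[np.cos(a),-np.sin(a)],[np.sin(a),np.cos(a)]])
g=st['tool_pos']+.159*R.from_euler('xyz',st['tool_rot']).as_matrix()[:,2]; print('grasp local',Rm.T@(g[:2]-o),g[2])
for y in(-.09,.09): print(proj(m,[*(Rm@[-.0645,y]+o),.2396]))
cv2.imwrite('pics/w4.png',im)
E
```

```text
time: 11.85
tool_pos: [0.4547, -0.1706, 0.4451]
tool_rot: [3.129, -0.001, 1.348]
contact_force: [-0.4, 0.1, -0.9]
opening: 0.0917
[ 0.45465102 -0.17064262  0.44510188] [ 3.12942889e+00 -6.53302486e-04  1.34815552e+00]
grasp local [-0.06329544  0.00097624] 0.28611367654537256
[257.08247446 321.51572507]
[250.9078918   95.34081542]
```

View pics/w4.png

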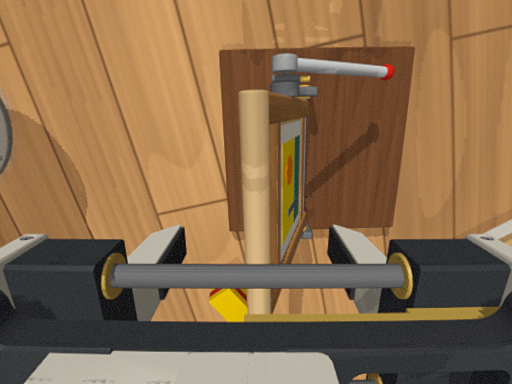

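The rail (x≈255) is centred between the jaws, and the leg is down with its foot at (390,72). Descending and gripping.

```bash
python3 -m creep '[[[0,0,-25,0,0.5,1],[0,0,-18,0,0,0],[0,0,-3,0,0,0],[0,0,0,0,0,0]]]'
```

```text
time: 12.23
tool_pos: [0.4575, -0.1707, 0.4094]
tool_rot: [3.121, 0.006, 1.361]
contact_force: [-0.6, -0.7, 0.2]
opening: 0.092
```

```bash
python3 -m creep '[[[-2,0,-10,0,1,0],[0,0,-2,0,0,0],[0,0,-1,0,0,0]]]'
python3 -m creep '[[[0,0,-1,0,0,0],[0,0,-1,0,0,0],[0,0,-1,0,0,0],[0,0,-1,0,0,0],[0,0,-1,0,0,0]]]' 1 25
```

```text
time: 12.48
tool_pos: [0.4566, -0.171, 0.4005]
tool_rot: [3.132, 0.012, 1.36]
contact_force: [0.4, 0.7, 0.8]
opening: 0.0916
time: 12.9
tool_pos: [0.4569, -0.1712, 0.3972]
tool_rot: [3.129, 0.013, 1.359]
contact_force: [0.9, 1.5, 0.1]
opening: 0.0633
```

```bash
python3 -m creep '[[[0,0,-1,0,0,0],[0,0,-1,0,0,0],[0,0,-1,0,0,0],[0,0,-1,0,0,0],[0,0,0,0,0,0]]]'
```

```text
time: 13.32
tool_pos: [0.4569, -0.1712, 0.3925]
tool_rot: [3.129, 0.013, 1.359]
contact_force: [0.6, -0.4, 0.9]
opening: 0.0297
```

```bash
python3 -m creep '[[[0,0,5,0,0,0],[0,0,0,0,0,0],[0,0,0,0,0,0],[0,0,0,0,0,0]]]'
```

```text
time: 13.65
tool_pos: [0.4565, -0.1711, 0.3979]
tool_rot: [3.131, 0.013, 1.36]
contact_force: [-0.4, -0.5, -2.7]
opening: 0.0194
```

```bash
python3 -m creep '[[[8,-1.6,2.5,0,0,0],[8,-1.6,2.1,0,0,0],[8,-1.6,1.8,0,0,0],[8,-1.6,1.4,0,0,0]]]'
```

```text
time: 13.98
tool_pos: [0.489, -0.1777, 0.4069]
tool_rot: [3.137, 0.013, 1.359]
contact_force: [-2.0, 0.2, 0.7]
opening: 0.0196
```

```bash
python3 -m creep '[[[8,-1.6,0.5,0,0,0],[8,-1.6,0.3,0,0,0],[7,-1.4,0,0,0,0],[4,-1,0,0,0,0],[0,0,0,0,0,0]]]'
python3 - <<'E'
from look import *
t,s=foot(); st=robot.observe(); RR=R.from_euler('xyz',st['tool_rot']).as_matrix(); g=st['tool_pos']+.159*RR[:,2]; l=Rm.T@(g[:2]-o); print(st['tool_pos'],st['tool_rot'],'grasp local',l,g[2],'angle',np.arctan2(l[0],g[2]-.045), np.hypot(l[0],g[2]-.045))
b=2.4;p=[*(Rm@[.149*np.sin(b),.12]+o),.155+.149*np.cos(b)]; print('foot expected',proj(ms,p))
cv2.imwrite('pics/l2.png',np.hstack([cv2.resize(t[125:235,235:345],(400,400),interpolation=2),cv2.resize(s[120:270,160:310],(400,400),interpolation=2)]))
E
```

```text
time: 14.4
tool_pos: [0.5213, -0.1843, 0.4095]
tool_rot: [3.135, 0.014, 1.36]
contact_force: [-2.2, -0.6, 2.3]
opening: 0.0192
[(7, [269.1, 151.7])]
[(16, [222.6, 245.0])]
foot local [0.10738059 0.12476495] 0.04239070173885669 reproj [268.99980115 151.81401558] [222.44464346 244.97850831]
[ 0.52058778 -0.18409288  0.4095191 ] [3.13506999 0.01391515 1.35996973] grasp local [ 0.00307637 -0.00138984] 0.2505378785957963 angle 0.014966307474084969 0.20556089999601243
foot expected [223.59967307 242.88189487]
```

View pics/l2.png

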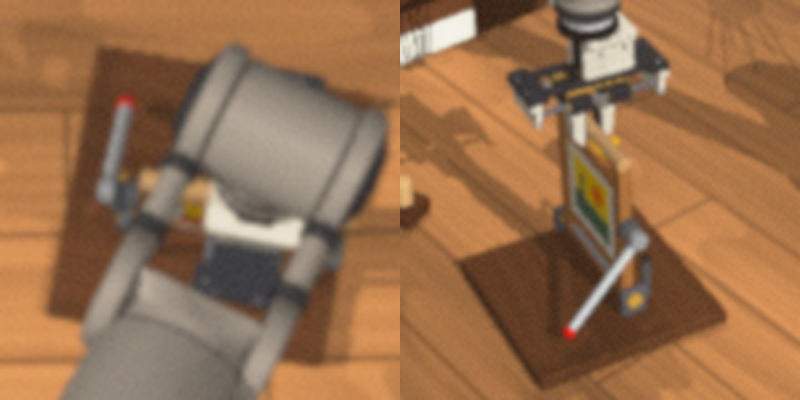

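The frame is near plumb (about +0.015 to +0.03 by rail and foot), and the leg is down. A small trim back, then I check that it stays still.

```bash
python3 -m creep '[[[-4,0.6,0,0,0,0],[0,0,0,0,0,0],[0,0,0,0,0,0],[0,0,0,0,0,0],[0,0,0,0,0,0]]]'
python3 -m creep '[[[0,0,0,0,0,0],[0,0,0,0,0,0],[0,0,0,0,0,0],[0,0,0,0,0,0],[0,0,0,0,0,0]]]'
python3 - <<'E'
from look import *
foot(); st=robot.observe(); RR=R.from_euler('xyz',st['tool_rot']).as_matrix(); g=st['tool_pos']+.159*RR[:,2]; l=Rm.T@(g[:2]-o); print('grasp local',l,g[2],'angle',np.arctan2(l[0],g[2]-.045),st['opening'],st['contact_force'])
t=viewer.read_camera('top');h=cv2.cvtColor(t,cv2.COLOR_BGR2HSV).astype(int)
M=np.zeros(h.shape[:2],np.uint8);M[175:225,115:170]=((abs(h[...,0]-23)<8)&(h[...,1]>140)&(h[...,2]>120))[175:225,115:170]
ys,xs=np.nonzero(M);print('tin lid',len(xs),onz(mt,xs.mean(),ys.mean(),.091) if len(xs) else None)
E
```

```text
time: 14.92
tool_pos: [0.5158, -0.1832, 0.4095]
tool_rot: [3.133, 0.014, 1.36]
contact_force: [1.2, -0.6, -0.4]
opening: 0.0196
time: 15.33
tool_pos: [0.5157, -0.1832, 0.4095]
tool_rot: [3.132, 0.013, 1.359]
contact_force: [0.4, 0.7, -0.0]
opening: 0.0191
[(7, [269.0, 151.6])]
[(15, [222.7, 244.3])]
foot local [0.10700722 0.12508318] 0.045713312816481076 reproj [268.89661362 151.71764517] [222.5398067  244.27782531]
grasp local [-0.00144787 -0.00145156] 0.2505636060771079 angle -0.007043312645050037 0.0191208085910691 [-0.00643742  0.32618067 -0.20793088]
tin lid 149 [0.48568683 0.36306604 0.091     ]
```

Everything is stable: gripped, plumb to within about 0.02 rad, tin in the tray. Handing in.

```bash
python3 -c "
from cell import robot
print(robot.hand_in())"
```

```text
the job is handed in; nothing more can be done
None
```

I moved the red tin to the middle of the tray and released it standing. I then flipped the kick leg past centre with the closed fingers, gripped the rail and raised the frame upright. The job was handed in at about 15.5 s with the rail still gripped; hand-in reports no verdict.

Last checks before hand-in:
- **Frame:** the angle from the grasp point was about −0.007 rad. The tool moved about 0.1 mm over the last 0.4 s.
- **Grip:** the opening was 19.1 mm on the 20 mm rail, set to 25 N.
- **Leg:** the foot was 0.046 m above the table, against 0.045 m expected for a fully down leg. Its horizontal position was about 5–7 mm off the model, roughly one pixel in the overview cameras. That is the only disagreement I saw.
- **Tin:** the lid was within about 2 mm of the tray centre.
- **Bystanders:** I did not measure them again at the end. The arm's paths kept clear of them.

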